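# Turn a parts carton round the post and stamp it

## Task

The flat parts carton lies crosswise in front of the hand stamping press. Push its long front side against the upright post at the mouth of the guide rails so that it swings a quarter turn and its narrow end leads, then push it along between the rails until it is fully home against the end stop under the press head. Then press the palm knob all the way down so that the stamp prints on the carton's lid, and let the knob spring back; keep the carton flat on the plate and leave the other things where they are.

Things in the scene. Friction and masses are not known exactly. Their poses are not given: they have to be found in the camera images.
- station: stamping station on the bench: grey plastic base plate 285 x 535 mm carrying guide rails, end stop, turning post and a C-frame hand press. Origin on the bench, under the lane's middle line; z up; the carton travels along -y of this frame. In this frame (mm): plate x -120 to 165, y -265 to 270, top at z 10. All the station points below have the same axes
- lane_home (a point): point on the plate's top where the centre of the carton's underside is when home: x 0, y -145, z 10 mm of the station. End stop's rubber bumpers at station y -240, top z 50. A home carton has its long sides along station y, its rear end at y -50
- lane_mouth (a point): point on the plate's top at x 0, y -120 mm of the station, where the near rail starts. Rails 35 mm high, 8 thick. Station frame: far rail's inner face x 70.5, from y 38 to -252; near rail's x -69, from y -120 to -252, its mouth flared outward to x -98, y -85. Lane 139 mm wide
- press_head (a point): middle of the lower front edge of the press head, over the lane, station x 0, y -52, z 122 mm. Head: x -50 to 148, y -128 to -52, z 122 to 182; column x 92 to 148 below it. The front is level with a home carton's rear end, so an upright gripper cannot follow it home: lean the tool back to station +y by 30 to 45 degrees
- turning_post: fixed upright rubber-sleeved post, 24 mm diameter, 58 mm high, standing on the plate at the start of the far rail, at x 81, y 50 mm of the station frame; origin at the middle of its foot, 10 mm above the bench. The pushed carton turns roughly about its own middle while its front side slides along the post
- carton: loose flat white carton, 130 (own x) x 190 (own y) x 66 mm, about 0.45 kg, origin under its centre. Starts on the plate, its own y along station x within 8 degrees, one end 25 to 65 mm past the post's centre. Too wide to grip. Pushing its rear long side toward station -y, near the end away from the post, swings it counter-clockwise (from above) about the post, narrow end into the lane
- stamp: stamp under the press ram: aluminium holder with a rubber pad (36 x 50 mm, station x, y) on a short cushion spring; origin at the centre of the pad's underside, at x -12, y -90, z 92 mm of the station when up. It goes straight down with the knob and meets a home carton's lid after 16 mm
- knob_top (a point): top of the black palm knob of the press ram, 58 mm wide, at x -12, y -90, z 255 mm of the station frame when up. It goes straight down 22 mm to its hard stop against a return spring (about 8 N when the pad meets the lid, then rising steeply to about 19 N at the stop); 20 mm or more down prints well; the spring lifts it again
- marker: bystander: marker pen, 135 mm long, lying on the plate outside the near rail; origin under its middle
- tape_measure: bystander: tape measure, 36 x 85 x 62 mm, left of the plate; origin under its middle
- small_carton: bystander: small carton, 60 x 85 x 50 mm, behind the station; origin under its middle
- bearing: bystander: ball bearing 62 mm wide, 16 mm high, lying flat behind the station; origin under its middle
- spray_can: bystander: spray can, 52 mm wide, 161 mm high, behind the press; origin under its middle

How it is judged:
By the outcome, as a careful person would: the job done as asked, in the order asked, and still so for the second after the job is handed in, with the robot touching nothing.
It also fails if it takes over 72 s, if anything falls off the work surface, if the arm or the gripper's body presses on something with over 40 N, if the wrist force passes 120 N, or if a joint passes its speed limit or range.

## Robot

A 7-joint arm with a two-finger parallel gripper is mounted at the origin on a cart in front of the work surface, level with it; the furniture and walls round the work are solid. World frame = base frame: x ahead of the robot, y to its left, z up, the work surface at z = 0. Lengths are in m, angles in rad, forces in N, time in s.
With the tool pointing down it reaches from about 0.425 to 0.925 m from the base axis. Payload 6.8 kg.
Tool frame: the origin (TCP) lies midway between the tips of the shut fingers; the grasp point (between the pads) lies 19 mm behind it; z points along the fingers, y is the line along which they close (so a half turn about z gives the same grasp; the last joint's range is limited). The gripper opens to 85 mm and grips with 20 to 120 N. Pads are 22 mm wide; open, the fingers measure 114 mm over their backs; the gripper's body (76 mm by 85 mm) begins 54 mm behind the grasp point. The pads swing forward as they close: fully open they stand 13 mm farther back than shut.
Start: joints at [-1.223, 0.477, 0.022, 1.555, -0.011, 1.109, -0.083], TCP at [0.297, 0.606, 0.231] pointing down, gripper open.
Joint ranges: [-2.96, 2.96], [-0.34, 2.1], [-1.41, 1.46], [0.24, 2.44], [-1.37, 4.51], [0.17, 1.92], [-2.96, 2.96]. Speed limits (rad/s): [2.39, 2.39, 3.14, 3.14, 3.14, 3.14, 3.14].

## Interface

Orientations are given as a unit quaternion [w, x, y, z].
In Python, from plant import robot, optics, job_done gives the robot as it stands.
- The arm moves only by the shell command python3 -m pendant 'ROWS' [OPENING]. ROWS is JSON, a list of rows, each an object with "slide": the shift along the tool's x, y, z in units of 50 mm (1.0 is 50 mm), a list of three; "twist": the turn about the tool's z in units of 6 degrees (1.0 is 6 degrees). A call has exactly 5 rows; each row is the pose to reach, as a shift and turn from the pose commanded when the call began, along the tool's axes at that moment; what a row does not reach only later rows make up. A row lasts 1/8 s, in which the tool goes at most 62.5 mm and 10.7 degrees, less where a joint would pass 70% of its speed; a pose out of reach is approached as far as the arm can. A call with a gripper value outside its range is refused whole. OPENING is the finger opening in mm, from 0 to 85.4, set as the call begins (- or left out, the last holds). The fingers move at their own pace and stop on an object; the grip force is fixed at half the most. Time passes only in rows, so rows that repeat a pose let the fingers close, or fill a call up. It gives the time, the measured TCP pose, the force, the opening and the grip force at its end, in the units of the state.
- robot.get_state(): the state, without advancing time (a new reading comes with each control period).
- optics.capture(name): name is "scene" or "top"; returns the picture (480x640x3 uint8, red, green, blue); there is no depth.
- optics.get_calibration(name): a dict with "fx", "fy", "cx", "cy" (pixels), "D" ([k1, k2, p1, p2, k3] as OpenCV has them; the pictures are not rectified), "world_from_camera" (4x4, takes a point from camera to world coordinates). Camera axes: x right, y up, looking along -z (the intrinsics and any distortion apply to the point x, -y, -z); pixel columns grow to the right and rows downward; lengths in m; the calibration is good to about 2 mm. A picture is of the moment at which its call begins. get_calibration takes no time and is no camera call.
- job_done(): hands the job in; it is judged then, once.
The state is a dict: "time_s": time; "joint_pos": joint angles; "dq": joint speeds; "tau": joint torques, N m; "tcp_pos": TCP position; "tcp_rot": TCP orientation; "force": force on the tool from outside, world axes, zero at the start; "torque": the same for the moment, N m; "width": finger opening in m; "finger_force": force on a finger pad.
Only numpy, scipy, OpenCV 4.12 (cv2) and the standard library are available. Lean on these libraries where they do the work, as an engineer would, in place of code of your own. Each camera call takes 0.05 s, during which the arm holds its last target. There are 200 camera calls.

## Working session

There is one attempt and no reset: what is moved stays moved. The work goes in short steps, Python scripts to look and compute and a shell command to move; the robot and the scene stay as the last step left them, time stands still between calls to the robot, and variables do not carry over. Pictures are saved under pics/ and viewed, at most 10 in all, crops included, and the job is handed in when it is done.

```bash
mkdir -p pics; ls; python3 - <<'E'
from plant import robot, optics
import cv2, numpy as np, json
for n in ("scene","top"):
    im=optics.capture(n); cv2.imwrite(f"pics/{n}0.png",im[:,:,::-1])
    c=optics.get_calibration(n); print(n,{k:np.round(v,4).tolist() for k,v in c.items()})
s=robot.get_state(); print(s)
E
```

```text
pics
scene {'fx': 616.3193, 'fy': 616.3193, 'cx': 312.3783, 'cy': 244.0943, 'D': [-0.1238, 0.0, 0.0, 0.0, 0.0], 'world_from_camera': [[0.5311, 0.4523, -0.7164, -0.5114], [-0.8471, 0.3004, -0.4384, -0.5895], [0.0169, 0.8397, 0.5427, 1.0076], [0.0, 0.0, 0.0, 1.0]]}
top {'fx': 547.3234, 'fy': 547.3234, 'cx': 324.2398, 'cy': 245.4592, 'D': [0.0436, 0.0, 0.0, 0.0, 0.0], 'world_from_camera': [[0.015, 0.9974, -0.0708, 0.5136], [-0.9998, 0.0158, 0.0096, 0.0958], [0.0107, 0.0706, 0.9974, 1.3463], [0.0, 0.0, 0.0, 1.0]]}
{'time_s': 0.1, 'joint_pos': array([-1.22310594,  0.47769526,  0.02233136,  1.55634877, -0.01153295,
        1.10928125, -0.08313046]), 'dq': array([-0.0002288 , -0.00080299,  0.000302  , -0.00117191, -0.00209291,
       -0.00022215, -0.00022964]), 'tau': array([ 3.61720617e-03, -5.97764111e+01,  1.61308195e+00, -2.81951076e+01,
        1.26834575e-02,  5.04514479e-03, -3.22596759e-05]), 'tcp_pos': array([0.29687861, 0.60562113, 0.23043918]), 'tcp_rot': array([-1.41594187e-04,  2.25934898e-01,  9.74142073e-01, -7.90096878e-04]), 'force': array([ 0.55161241, -0.51885883, -0.15029891]), 'torque': array([-0.02470411,  0.02403432, -0.04220196]), 'finger_force': 0.0, 'width': 0.08528608664601348}
```

View pics/scene0.png

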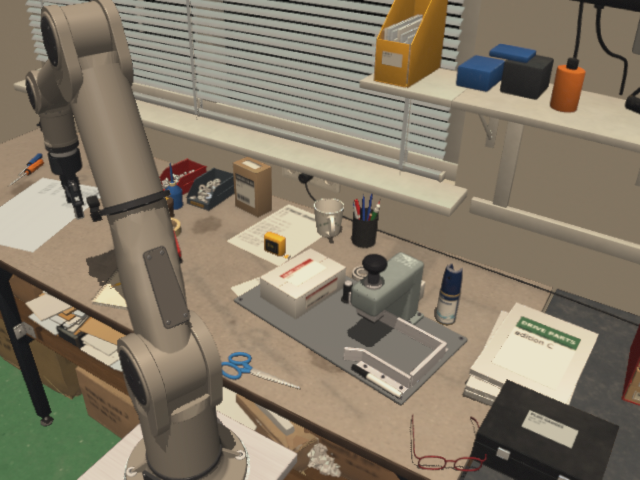

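View pics/top0.png

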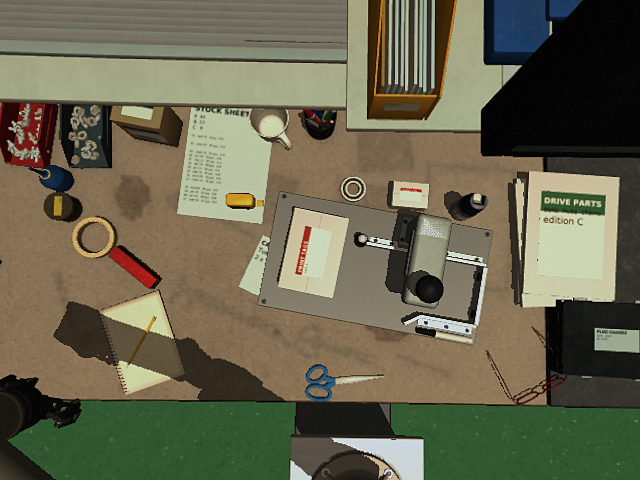

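The scene view shows the station, with the carton at (303,280), the knob at (375,263) and the near rail around (400,370). In the top view the carton is around (313,252), the post is at (361,240), the knob is at (430,289), and the plate's corners are near (278,192), (493,233), (476,344) and (259,304). Next I'll measure these.

```bash
cat > h.py <<'E'
import cv2, numpy as np
from plant import robot, optics
def ray(n,px):
    c=optics.get_calibration(n); K=np.array([[c['fx'],0,c['cx']],[0,c['fy'],c['cy']],[0,0,1.]])
    u=cv2.undistortPoints(np.array(px,float).reshape(-1,1,2),K,np.array(c['D'])).reshape(-1,2)
    T=np.array(c['world_from_camera']); d=np.c_[u[:,0],-u[:,1],-np.ones(len(u))]@T[:3,:3].T
    return T[:3,3],d
def onplane(n,px,z):
    o,d=ray(n,px); return o+d*((z-o[2])/d[:,2])[:,None]
def tri(p1,p2):
    o1,d1=ray('scene',[p1]);o2,d2=ray('top',[p2]);A=np.c_[d1[0],-d2[0]]
    t=np.linalg.lstsq(A,o2-o1,rcond=None)[0]; a=o1+t[0]*d1[0];b=o2+t[1]*d2[0]
    return (a+b)/2,np.linalg.norm(a-b)
def proj(n,P):
    c=optics.get_calibration(n); K=np.array([[c['fx'],0,c['cx']],[0,c['fy'],c['cy']],[0,0,1.]])
    T=np.linalg.inv(np.array(c['world_from_camera'])); Q=np.atleast_2d(P)@T[:3,:3].T+T[:3,3]; Q=Q*[1,-1,-1]
    return cv2.projectPoints(Q,np.zeros(3),np.zeros(3),K,np.array(c['D']))[0].reshape(-1,2)
E
python3 - <<'E'
from h import *
t=cv2.imread('pics/top0.png'); s=cv2.imread('pics/scene0.png')
a=cv2.resize(t[180:355,245:505],None,fx=3,fy=3,interpolation=cv2.INTER_CUBIC)
cv2.imwrite('pics/c1.png',a)
b=cv2.resize(s[235:405,225:475],None,fx=3,fy=3,interpolation=cv2.INTER_CUBIC); cv2.imwrite('pics/c2.png',b)
# hsv of sample points
hsv=cv2.cvtColor(t,cv2.COLOR_BGR2HSV)
for p in [(270,290),(470,245),(380,300),(340,230),(250,220),(300,350),(360,260)]: print(p,hsv[p[1],p[0]])
E
```

```text
(270, 290) [ 23  44 128]
(470, 245) [ 20  51 124]
(380, 300) [ 20  48 132]
(340, 230) [ 25  53 203]
(250, 220) [ 40  40 198]
(300, 350) [ 18  95 115]
(360, 260) [ 21  49 124]
```

View pics/c1.png

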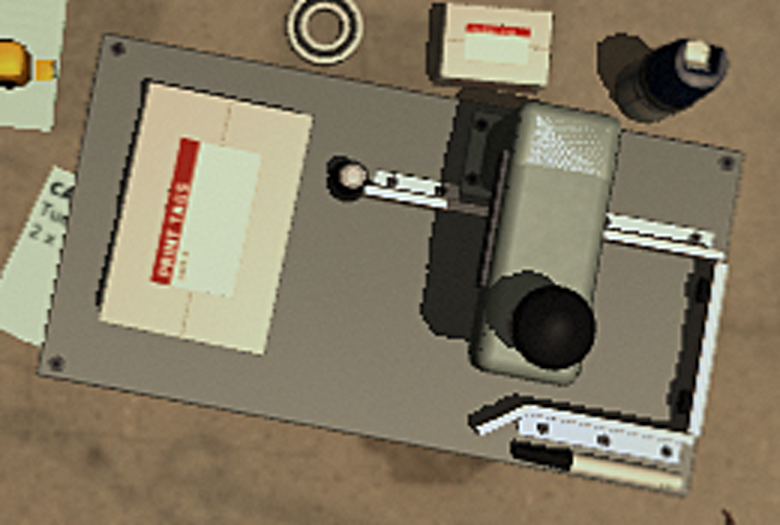

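View pics/c2.png

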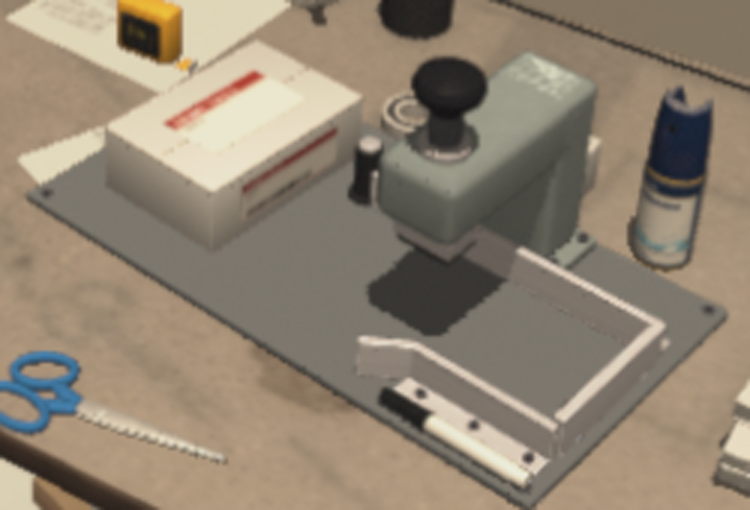

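Reading the crops (pixels in full pictures are crop/3 plus the offset):
- **Top crop:** plate corners at (105,34), (742,151), (686,494) and (39,376). Lid corners at (149,82), (312,116), (265,353) and (101,319). Post top at (352,175), knob at (554,327).
- **Scene crop:** lid corners at (260,42), (361,96), (211,192) and (107,128). Plate corners at (28,196), (727,313) and (530,505). Knob at (449,82).

```bash
cat >> h.py <<'E'
def fit(S,W):
    S=np.array(S,float);W=np.array(W,float);a=S-S.mean(0);b=W-W.mean(0)
    th=np.arctan2((a[:,0]*b[:,1]-a[:,1]*b[:,0]).sum(),(a*b).sum()); R=np.array([[np.cos(th),-np.sin(th)],[np.sin(th),np.cos(th)]])
    t=W.mean(0)-R@S.mean(0); return th,R,t,W-(S@R.T+t)
E
python3 - <<'E'
from h import *
T=lambda l:[(x/3+245-.33,y/3+180-.33) for x,y in l]; S=lambda l:[(x/3+225-.33,y/3+235-.33) for x,y in l]
pc=T([(105,34),(742,151),(686,494),(39,376)]); W=onplane('top',pc,.010)[:,:2]
st=np.array([(165,270),(165,-265),(-120,-265),(-120,270)])/1000
th,R,t,r=fit(st,W); print('station',np.degrees(th),t,'res mm',np.round(r*1e3,1).tolist())
ps=S([(727,313),(530,505),(28,196)])
for a,b in zip(ps,[pc[1],pc[2],pc[3]]): print('plate tri',tri(a,b))
lt=T([(149,82),(312,116),(265,353),(101,319)]); ls=S([(260,42),(361,96),(211,192),(107,128)])
for a,b in zip(ls,lt): print('lid tri',tri(a,b))
L=onplane('top',lt,.076)[:,:2]
sta=lambda w:(np.asarray(w)[...,:2]-t)@R*1000
print('lid station mm',np.round(sta(L),1).tolist(),'c',sta(L.mean(0)))
print('post',sta(onplane('top',T([(352,175)]),.068)),'knob',sta(onplane('top',T([(554,327)]),.25)))
print('knob tri',tri(S([(449,75)])[0],T([(554,327)])[0]))
s=robot.get_state(); q=s['tcp_rot']
print('tool y yaw',np.degrees(np.arctan2(2*q[1]*q[2]*1, q[2]**2-q[1]**2)),'tcp station',sta(s['tcp_pos']))
np.savez('st.npz',th=th,R=R,t=t)
E
```

```text
station -9.512195686903478 [ 0.53494525 -0.04161748] res mm [[-1.2, -2.8], [-1.0, 2.6], [2.2, 2.7], [0.0, -2.5]]
plate tri (array([ 0.65247166, -0.32675313,  0.01057978]), np.float64(0.0015349453956329895))
plate tri (array([ 0.37511129, -0.27964142,  0.01219044]), np.float64(0.00039403619438687504))
plate tri (array([0.46137403, 0.24169599, 0.01280912]), np.float64(1.3196636091280597e-05))
lid tri (array([0.69348393, 0.15305483, 0.07795348]), np.float64(0.003816498642250573))
lid tri (array([0.66698014, 0.02855096, 0.08127528]), np.float64(0.001987565610310002))
lid tri (array([0.48292452, 0.06319091, 0.08003196]), np.float64(0.003880333482110987))
lid tri (array([0.50804104, 0.18815108, 0.07900892]), np.float64(0.0003941810043415959))
lid station mm [[123.1, 219.7], [120.0, 90.1], [-67.4, 93.2], [-64.4, 222.2]] c [ 27.83328253 156.3272138 ]
post [[81.01163862 50.8679377 ]] knob [[-12.41871236 -87.63513775]]
knob tri (array([ 0.50808832, -0.12536107,  0.25197124]), np.float64(0.0005363534346386262))
tool y yaw 26.11572779286638 tcp station [-341.75438841  598.99706112]
```

```bash
cat > w.py <<'E'
from h import *
z=np.load('st.npz'); R,t=z['R'],z['t']
def where():
    s=robot.get_state();q=s['tcp_rot'];yaw=np.degrees(np.arctan2(2*q[1]*q[2],q[2]**2-q[1]**2))
    print('t',round(s['time_s'],2),'tcp st',np.round((s['tcp_pos'][:2]-t)@R*1000,1),'z',round(s['tcp_pos'][2]*1000,1),'yaw err',round(-yaw-np.degrees(z['th']),2),'F st',np.round(s['force'][:2]@R,1),round(s['force'][2],1))
if __name__=='__main__': where()
E
python3 -m pendant '[{"slide":[-0.8,-0.5,0],"twist":-0.5},{"slide":[-1.8,-1.1,0],"twist":-1.2},{"slide":[-2.8,-1.7,0],"twist":-1.9},{"slide":[-3.8,-2.3,0],"twist":-2.5},{"slide":[-4.7,-2.8,0],"twist":-2.77}]' 0; python3 w.py
```

```text
time_s: 0.72
tcp_pos: [0.4474, 0.3745, 0.231]
tcp_rot: [-0.0, 0.083, 0.997, -0.0]
force: [-0.4, 0.8, -0.2]
width: -0.0002
finger_force: 0.0
t 0.72 tcp st [-155.1  396. ] z 231.0 yaw err 0.03 F st [-0.5  0.7] -0.2
```

```bash
python3 -m pendant '[{"slide":[-1,-0.7,0],"twist":0},{"slide":[-2,-1.4,0],"twist":0},{"slide":[-3,-2.1,0],"twist":0},{"slide":[-3.7,-2.7,0.4],"twist":0},{"slide":[-3.7,-2.7,1.4],"twist":0}]'
python3 -m pendant '[{"slide":[0,0,1],"twist":0},{"slide":[0,0,2],"twist":0},{"slide":[0,0,2.5],"twist":0},{"slide":[0,-0.3,2.5],"twist":0},{"slide":[0,-0.5,2.5],"twist":0}]'; python3 w.py
```

```text
time_s: 1.35
tcp_pos: [0.6115, 0.2083, 0.1626]
tcp_rot: [0.003, 0.087, 0.996, 0.0]
force: [0.4, 0.9, -0.5]
width: -0.0
finger_force: 0.0
time_s: 1.98
tcp_pos: [0.6034, 0.1881, 0.0376]
tcp_rot: [0.001, 0.083, 0.997, 0.001]
force: [0.8, 4.6, 2.5]
width: -0.0001
finger_force: 1.8
t 1.98 tcp st [ 29.6 237.9] z 37.6 yaw err -0.03 F st [0.1 4.6] 2.5
```

```bash
python3 -m pendant '[{"slide":[0,-0.1,0],"twist":0},{"slide":[0,-0.2,0],"twist":0},{"slide":[0,-0.3,0],"twist":0},{"slide":[0,-0.4,0],"twist":0},{"slide":[0,-0.5,0],"twist":0}]'
python3 w.py
python3 -m pendant '[{"slide":[0,0.2,0],"twist":0},{"slide":[0.7,0.2,0],"twist":0},{"slide":[1.5,0.2,0],"twist":0},{"slide":[1.5,0,0],"twist":0},{"slide":[1.5,-0.1,0],"twist":0}]'; python3 - <<'E'
from w import *
where()
im=optics.capture('top')[:,:,::-1]; cv2.imwrite('pics/t1.png',cv2.resize(im[180:355,245:505],None,fx=3,fy=3,interpolation=cv2.INTER_CUBIC))
E
```

```text
time_s: 2.6
tcp_pos: [0.6001, 0.1663, 0.0383]
tcp_rot: [0.002, 0.082, 0.997, 0.002]
force: [0.7, 5.6, 5.5]
width: -0.0002
finger_force: 3.9
t 2.6 tcp st [ 29.9 215.8] z 38.3 yaw err 0.1 F st [-0.2  5.6] 5.5
time_s: 3.22
tcp_pos: [0.5231, 0.1723, 0.0367]
tcp_rot: [-0.0, 0.082, 0.997, 0.0]
force: [-1.2, 4.4, 2.3]
width: 0.0002
finger_force: 2.1
t 3.23 tcp st [-47.1 209. ] z 36.7 yaw err 0.09 F st [-1.9  4.1] 2.3
```

View pics/t1.png

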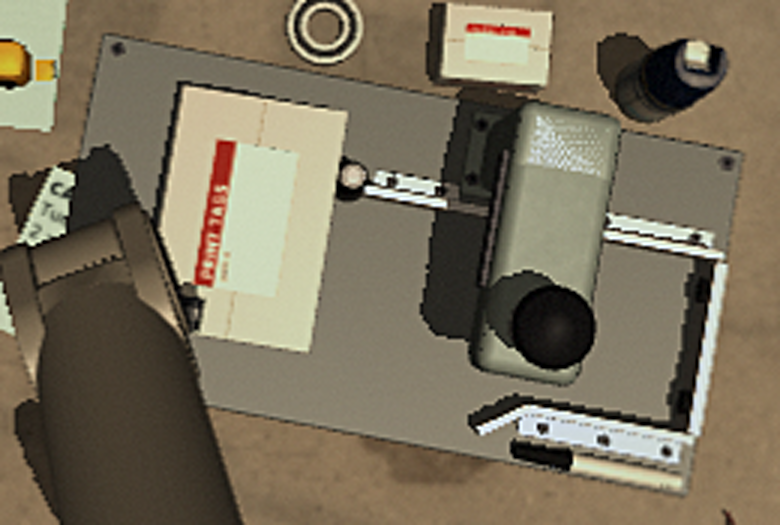

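The carton's front side is now about at the post, near (340,175) in the crop, and it has started to turn. The finger is at (190,310), near the far end of the rear side. I'll keep pushing.

```bash
for i in 1 2; do python3 -m pendant '[{"slide":[0,-0.15,0],"twist":0},{"slide":[0,-0.3,0],"twist":0},{"slide":[0,-0.45,0],"twist":0},{"slide":[0,-0.6,0],"twist":0},{"slide":[0,-0.75,0],"twist":0}]' | grep force; done; python3 - <<'E'
from w import *
where()
im=optics.capture('top')[:,:,::-1]; cv2.imwrite('pics/t2.png',cv2.resize(im[180:355,245:505],None,fx=3,fy=3,interpolation=cv2.INTER_CUBIC))
E
```

```text
force: [-25.0, 43.7, 21.1]
finger_force: 40.5
force: [-56.6, 81.8, 49.8]
finger_force: 64.9
t 4.53 tcp st [-65.4 160.6] z 37.6 yaw err 1.51 F st [-69.3  71.3] 49.8
```

View pics/t2.png

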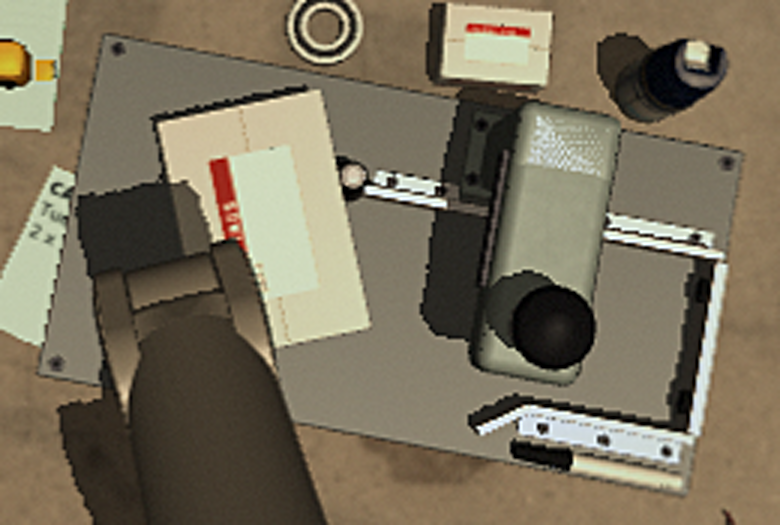

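```bash
python3 -m pendant '[{"slide":[0,0.6,0],"twist":0},{"slide":[0,1.0,0],"twist":0},{"slide":[0.5,1.4,0],"twist":0},{"slide":[1.5,1.8,0],"twist":0},{"slide":[2.5,1.8,-0.2],"twist":0}]'; python3 - <<'E'
from w import *
where()
im=optics.capture('top')[:,:,::-1]
im2=optics.capture('scene')[:,:,::-1]
cv2.imwrite('pics/t3.png',np.vstack([cv2.resize(im[180:355,245:505],(594,400)),im2[240:400,130:500].repeat(1,0)[:,:370].copy() if 0 else cv2.resize(im2[235:405,225:475],(594,200*2))])[:, :][:800])
a=cv2.resize(im[180:355,245:505],(400,269)); b=cv2.resize(im2[225:405,215:475],(400,277)); 
cv2.imwrite('pics/t3.png',np.hstack([np.vstack([a,np.zeros((8,400,3),np.uint8)]),b]))
T=lambda l:[(x/3+245-.33,y/3+180-.33) for x,y in l]
L=onplane('top',T([(160,118),(325,90),(370,327)]),.076); print((L[:,:2]-t)@R*1000)
E
```

```text
time_s: 5.2
tcp_pos: [0.403, 0.208, 0.046]
tcp_rot: [0.001, 0.083, 0.997, 0.0]
force: [-0.1, 0.3, 0.9]
width: 0.0001
finger_force: 0.0
t 5.2 tcp st [-171.4  224.4] z 46.0 yaw err 0.01 F st [-0.1  0.3] 0.9
[[ 96.98239957 206.14820251]
 [141.87003098  83.75071736]
 [-33.12767595  17.10572838]]
```

View pics/t3.png

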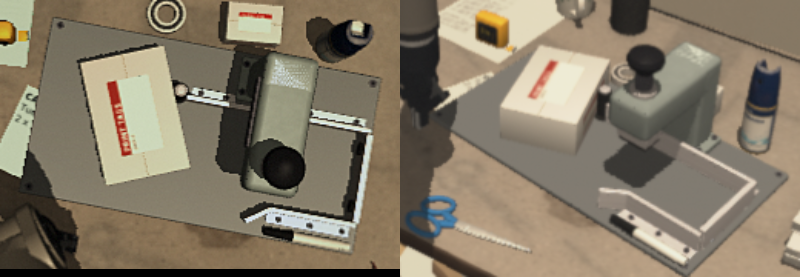

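The carton sits turned about 21° against the post, free and flat. The straight -y push made the finger slip and bind against it, so now I'll follow an arc about the post and turn the tool with the carton.

```bash
python3 -m pendant '[{"slide":[-0.6,-0.2,0],"twist":-1},{"slide":[-1.2,-0.4,0.1],"twist":-2},{"slide":[-1.7,-0.7,0.2],"twist":-3},{"slide":[-2.2,-0.94,0.2],"twist":-3.5},{"slide":[-2.2,-0.94,0.2],"twist":-3.5}]'; python3 - <<'E'
from w import *
where()
# station arc -> tool rows, relative to tool at phi0
Q=np.array([81,50.]);f=lambda p,s=87:Q+157.5*np.array([-np.sin(p),np.cos(p)])+s*np.array([-np.cos(p),-np.sin(p)])
for p0 in (21,36,51,66):
    a=np.radians(p0); c0=f(a) if p0>21 else np.array([-61,177.])
    for k in range(1,6):
        p=np.radians(p0+3*k); d=f(p)-c0
        tx=np.array([-np.cos(a),-np.sin(a)]);ty=np.array([-np.sin(a),np.cos(a)])
        print(p0+3*k,np.round([d@tx/50,d@ty/50],2),-0.5*k)
E
```

```text
time_s: 5.92
tcp_pos: [0.507, 0.1392, 0.0362]
tcp_rot: [0.001, -0.097, 0.995, -0.001]
force: [-0.2, 0.2, 0.4]
width: 0.0
finger_force: 0.0
t 5.92 tcp st [-57.5 173.7] z 36.2 yaw err 20.68 F st [-0.2  0.2] 0.4
24 [ 0.16 -0.33] -0.5
27 [ 0.32 -0.44] -1.0
30 [ 0.47 -0.55] -1.5
33 [ 0.62 -0.67] -2.0
36 [ 0.75 -0.8 ] -2.5
39 [ 0.16 -0.1 ] -0.5
42 [ 0.32 -0.2 ] -1.0
45 [ 0.47 -0.31] -1.5
48 [ 0.62 -0.43] -2.0
51 [ 0.76 -0.56] -2.5
54 [ 0.16 -0.1 ] -0.5
57 [ 0.32 -0.2 ] -1.0
60 [ 0.47 -0.31] -1.5
63 [ 0.62 -0.43] -2.0
66 [ 0.76 -0.56] -2.5
69 [ 0.16 -0.1 ] -0.5
72 [ 0.32 -0.2 ] -1.0
75 [ 0.47 -0.31] -1.5
78 [ 0.62 -0.43] -2.0
81 [ 0.76 -0.56] -2.5
```

```bash
python3 -m pendant '[{"slide":[0.16,-0.33,0],"twist":-0.5},{"slide":[0.32,-0.44,0],"twist":-1},{"slide":[0.47,-0.55,0],"twist":-1.5},{"slide":[0.62,-0.67,0],"twist":-2},{"slide":[0.75,-0.8,0],"twist":-2.5}]'; python3 w.py
```

```text
time_s: 6.55
tcp_pos: [0.4758, 0.0965, 0.0366]
tcp_rot: [0.001, -0.23, 0.973, 0.0]
force: [1.2, 2.4, 2.5]
width: 0.0001
finger_force: 1.2
t 6.55 tcp st [-81.2 126.4] z 36.6 yaw err 36.11 F st [0.8 2.6] 2.5
```

Force is low now, so I'll continue.

```bash
python3 -m pendant '[{"slide":[0.16,-0.1,0],"twist":-0.5},{"slide":[0.32,-0.2,0],"twist":-1},{"slide":[0.47,-0.31,0],"twist":-1.5},{"slide":[0.62,-0.43,0],"twist":-2},{"slide":[0.76,-0.56,0],"twist":-2.5}]' | grep -i force; python3 - <<'E'
from w import *
where()
im=optics.capture('top')[:,:,::-1]; a=cv2.resize(im[180:355,245:505],(400,269))
im=optics.capture('scene')[:,:,::-1]; b=cv2.resize(im[230:405,215:475],(400,269))
cv2.imwrite('pics/t4.png',np.hstack([a,b]))
E
```

```text
force: [0.8, 3.2, 3.1]
finger_force: 1.6
t 7.17 tcp st [-95.   81.5] z 36.8 yaw err 51.12 F st [0.3 3.3] 3.1
```

View pics/t4.png

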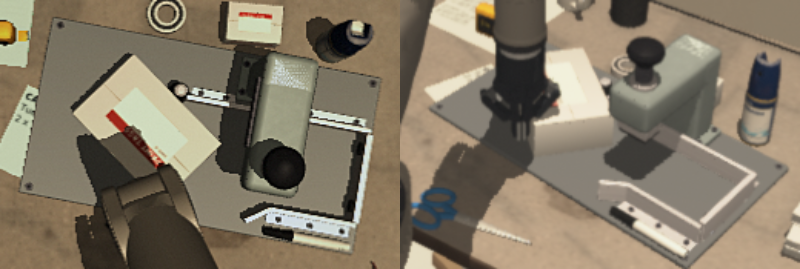

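The carton is turned about 48° and still touches the post, at (178,90) in the left view. It is flat, and its leading corner is at (220,143). The arc continues.

```bash
for i in 1 2; do python3 -m pendant '[{"slide":[0.16,-0.1,0],"twist":-0.5},{"slide":[0.32,-0.2,0],"twist":-1},{"slide":[0.47,-0.31,0],"twist":-1.5},{"slide":[0.62,-0.43,0],"twist":-2},{"slide":[0.76,-0.56,0],"twist":-2.5}]' | grep -i force; python3 w.py; done; python3 - <<'E'
from w import *
im=optics.capture('top')[:,:,::-1]; a=cv2.resize(im[180:355,245:505],(400,269))
im=optics.capture('scene')[:,:,::-1]; b=cv2.resize(im[230:405,215:475],(400,269))
cv2.imwrite('pics/t5.png',np.hstack([a,b]))
E
```

```text
force: [-0.3, 2.4, 3.1]
finger_force: 1.5
t 7.9 tcp st [-97.9  34.1] z 36.4 yaw err 66.06 F st [-0.6  2.3] 3.1
force: [-0.2, 0.2, -0.9]
finger_force: 0.0
t 8.53 tcp st [-88.2 -12.5] z 36.2 yaw err 81.04 F st [-0.3  0.2] -0.9
```

View pics/t5.png

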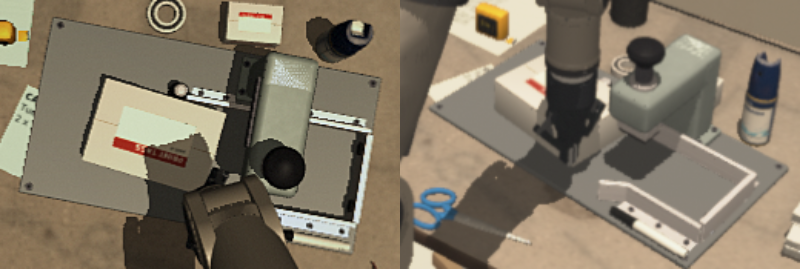

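The carton is turned about 80–85°. Its narrow end faces the lane and its side lies along the post at (178,88), and the finger is no longer in contact. I'll retreat, swing the tool round to the rear end, and measure by mask.

```bash
python3 -m pendant '[{"slide":[0,0.3,0],"twist":0},{"slide":[0,0.3,-1],"twist":0},{"slide":[0,0.3,-2.1],"twist":1},{"slide":[-1,0.2,-2.2],"twist":2.6},{"slide":[-2.1,-0.1,-2.2],"twist":4.3}]' 85| grep -i force; python3 - <<'E'
from w import *
where()
T=lambda l:[(x/1.538+245,y/1.537+180) for x,y in l]
L=onplane('top',T([(104,77),(224,112),(82,158)]),.076); print(np.round((L[:,:2]-t)@R*1000))
E
```

```text
force: [0.4, -0.7, -0.5]
finger_force: 0.0
t 9.25 tcp st [-67.6  90.7] z 147.3 yaw err 54.7 F st [ 0.5 -0.6] -0.5
[[ 78. 168.]
 [ 58. -20.]
 [-49. 178.]]
```

```bash
python3 -m pendant '[{"slide":[-0.9,0.2,0],"twist":1.6},{"slide":[-1.8,0.4,0],"twist":3.3},{"slide":[-2.7,0.6,0],"twist":5},{"slide":[-3.5,0.9,0],"twist":6.7},{"slide":[-3.5,0.9,0],"twist":8.4}]' | grep -i force; python3 -m pendant '[{"slide":[0,0,0],"twist":0.8},{"slide":[0,0,0],"twist":0.8},{"slide":[0,0,0],"twist":0.8},{"slide":[0,0,0],"twist":0.8},{"slide":[0,0,0],"twist":0.8}]' | grep width; python3 - <<'E'
from w import *
where()
im=optics.capture('top')[:,:,::-1]; cv2.imwrite('pics/t6.png',im)
hsv=cv2.cvtColor(im,cv2.COLOR_BGR2HSV); m=((hsv[...,2]>170)&(hsv[...,1]<110)).astype(np.uint8)
m[:, :270]=0;m[:180]=0;m[335:]=0;m[:,400:]=0
n,l,s,c=cv2.connectedComponentsWithStats(m); 
for i in range(1,n):
    if s[i,4]>300:
        r=cv2.minAreaRect(np.argwhere(l==i)[:,::-1].astype(np.float32)); b=cv2.boxPoints(r)
        print(s[i],np.round((onplane('top',b,.076)[:,:2]-t)@R*1000).tolist())
E
```

```text
force: [-1.1, -0.7, 0.2]
finger_force: 0.0
width: 0.0848
t 10.5 tcp st [ -4.1 259.3] z 146.3 yaw err 0.02 F st [-1.1  0.4] -0.3
[ 300  231   92   76 4159] [[-51.0, 178.0], [78.0, 165.0], [57.0, -24.0], [-71.0, -9.0]]
```

```bash
python3 -m pendant '[{"slide":[0.1,0,0.8],"twist":0},{"slide":[0.1,0,1.6],"twist":0},{"slide":[0.1,0,2.3],"twist":0},{"slide":[0.1,0,2.48],"twist":0},{"slide":[0.1,-0.2,2.48],"twist":0}]' | grep -i force;python3 w.py; for i in 1 2; do python3 -m pendant '[{"slide":[0,-0.2,0],"twist":0},{"slide":[0,-0.4,0],"twist":0},{"slide":[0,-0.6,0],"twist":0},{"slide":[0,-0.8,0],"twist":0},{"slide":[0,-1,0],"twist":0}]' | grep -i force; python3 w.py; done; python3 - <<'E'
from w import *
im=optics.capture('top')[:,:,::-1]; cv2.imwrite('pics/t7.png',im)
hsv=cv2.cvtColor(im,cv2.COLOR_BGR2HSV); m=((hsv[...,2]>170)&(hsv[...,1]<110)).astype(np.uint8)
m[:, :270]=0;m[:180]=0;m[335:]=0;m[:,400:]=0
n,l,s,c=cv2.connectedComponentsWithStats(m); 
for i in range(1,n):
    if s[i,4]>300:
        r=cv2.minAreaRect(np.argwhere(l==i)[:,::-1].astype(np.float32)); b=cv2.boxPoints(r)
        print(s[i],np.round((onplane('top',b,.076)[:,:2]-t)@R*1000).tolist())
E
```

```text
force: [0.3, -0.5, 0.8]
finger_force: 0.0
t 11.18 tcp st [ -9.1 250.2] z 22.5 yaw err 0.1 F st [ 0.3 -0.5] 0.8
force: [-4.2, 15.4, 7.9]
finger_force: 6.9
t 11.8 tcp st [ -9.7 204.4] z 24.2 yaw err 0.18 F st [-6.7 14.5] 7.9
force: [-19.6, 38.9, 24.7]
finger_force: 20.3
t 12.43 tcp st [-14.7 163.4] z 25.1 yaw err 0.52 F st [-25.8  35.1] 24.7
[ 336  238   64   69 2903] [[66.0, 112.0], [96.0, -29.0], [-59.0, -61.0], [-89.0, 79.0]]
```

```bash
python3 -m pendant '[{"slide":[0,0.4,0],"twist":0},{"slide":[0,0.8,0],"twist":0},{"slide":[0,1.2,-0.3],"twist":0},{"slide":[0,1.6,-1],"twist":0},{"slide":[0,2,-1.8],"twist":0}]' | grep -i force; python3 - <<'E'
from w import *
where()
im=optics.capture('top')[:,:,::-1]; cv2.imwrite('pics/t8.png',im)
im2=optics.capture('scene')[:,:,::-1]; cv2.imwrite('pics/s8.png',im2)
a=cv2.resize(im[190:350,300:500],(450,360),interpolation=cv2.INTER_CUBIC);b=cv2.resize(im2[240:400,270:425],(349,360),interpolation=cv2.INTER_CUBIC)
cv2.imwrite('pics/t8v.png',np.hstack([a,b]))
hsv=cv2.cvtColor(im,cv2.COLOR_BGR2HSV); m=((hsv[...,2]>170)&(hsv[...,1]<110)).astype(np.uint8)
m[:, :270]=0;m[:180]=0;m[335:]=0;m[:,400:]=0
n,l,s,c=cv2.connectedComponentsWithStats(m); 
for i in range(1,n):
    if s[i,4]>300:
        k=max(cv2.findContours((l==i).astype(np.uint8),0,2)[0],key=cv2.contourArea); b=cv2.approxPolyDP(cv2.convexHull(k),3,True).reshape(-1,2)
        print(b.tolist(),np.round((onplane('top',b,.076)[:,:2]-t)@R*1000).tolist())
E
```

```text
force: [0.4, -0.3, 0.7]
finger_force: 0.0
t 13.1 tcp st [ -9.1 249.1] z 112.5 yaw err -0.04 F st [ 0.5 -0.2] 0.7
[[391, 241], [397, 250], [399, 306], [330, 293], [340, 240]] [[86.0, -16.0], [67.0, -34.0], [-59.0, -60.0], [-59.0, 102.0], [66.0, 101.0]]
```

View pics/t8v.png

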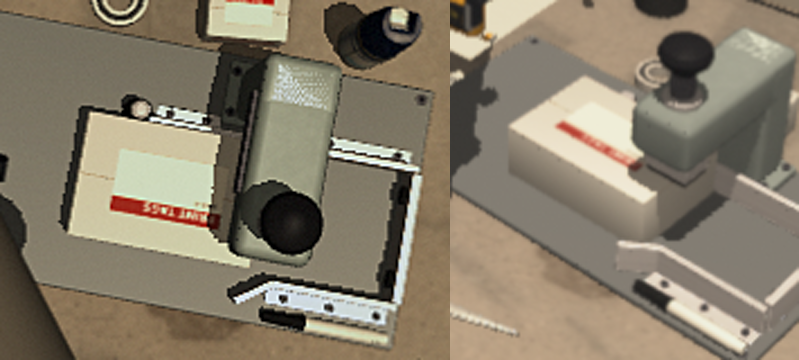

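The carton is straight in the lane mouth and flat. Its rear corners are at station (66,101) and (-59,102), its right side lies along the post, and its leading end is at about y -88. I'll push straight on near its middle.

```bash
python3 -m pendant '[{"slide":[-0.25,-0.4,0.9],"twist":0},{"slide":[-0.25,-0.8,1.8],"twist":0},{"slide":[-0.25,-1.3,1.8],"twist":0},{"slide":[-0.25,-1.6,1.8],"twist":0},{"slide":[-0.25,-1.75,1.8],"twist":0}]' | grep -i force;python3 w.py; for i in 1 2; do python3 -m pendant '[{"slide":[0,-0.1,0],"twist":0},{"slide":[0,-0.2,0],"twist":0},{"slide":[0,-0.3,0],"twist":0},{"slide":[0,-0.4,0],"twist":0},{"slide":[0,-0.5,0],"twist":0}]' | grep -i force; python3 w.py; done
```

```text
force: [1.0, 5.9, 2.3]
finger_force: 2.0
t 13.82 tcp st [  4.2 162.8] z 23.0 yaw err 0.0 F st [-0.   5.9] 2.3
force: [1.2, 5.2, 3.9]
finger_force: 3.2
t 14.45 tcp st [  4.1 138.4] z 23.1 yaw err 0.11 F st [0.3 5.3] 3.9
force: [0.5, 5.7, 4.1]
finger_force: 3.4
t 15.07 tcp st [  4.1 113.5] z 23.1 yaw err 0.11 F st [-0.5  5.7] 4.1
```

```bash
for i in 1 2 3; do python3 -m pendant '[{"slide":[0,-0.1,0],"twist":0},{"slide":[0,-0.2,0],"twist":0},{"slide":[0,-0.3,0],"twist":0},{"slide":[0,-0.4,0],"twist":0},{"slide":[0,-0.5,0],"twist":0}]' | grep ^force; python3 w.py; done
```

```text
force: [0.6, 6.1, 4.6]
t 15.7 tcp st [ 4.2 88.4] z 23.0 yaw err 0.11 F st [-0.4  6.1] 4.6
force: [1.0, 6.1, 4.3]
t 16.32 tcp st [ 4.2 63.4] z 23.1 yaw err 0.12 F st [-0.   6.2] 4.3
force: [1.7, 5.6, 3.8]
t 16.95 tcp st [ 4.2 38.4] z 23.0 yaw err 0.12 F st [0.8 5.8] 3.8
```

```bash
python3 -m pendant '[{"slide":[0,-0.08,0],"twist":0},{"slide":[0,-0.16,0],"twist":0},{"slide":[0,-0.24,0],"twist":0},{"slide":[0,-0.32,0],"twist":0},{"slide":[0,-0.4,0],"twist":0}]' | grep ^force; python3 w.py; python3 -m pendant '[{"slide":[0,-0.03,0],"twist":0},{"slide":[0,-0.06,0],"twist":0},{"slide":[0,-0.09,0],"twist":0},{"slide":[0,-0.12,0],"twist":0},{"slide":[0,-0.14,0],"twist":0}]' | grep ^force; python3 w.py
```

```text
force: [1.1, 18.2, 5.3]
t 17.57 tcp st [ 4.2 20.2] z 23.1 yaw err 0.16 F st [-1.9 18.1] 5.3
force: [-0.4, 31.6, 8.0]
t 18.2 tcp st [ 3.8 20.7] z 23.6 yaw err 0.54 F st [-5.6 31.1] 8.0
```

```bash
python3 -m pendant '[{"slide":[0,0.4,0],"twist":0},{"slide":[0,1,0],"twist":0},{"slide":[0,1.6,-0.3],"twist":0},{"slide":[0,2.4,-1.2],"twist":0},{"slide":[0,3.2,-2],"twist":0}]' | grep -i force; python3 - <<'E'
from w import *
where()
im=optics.capture('top')[:,:,::-1]; cv2.imwrite('pics/t9.png',im)
im2=optics.capture('scene')[:,:,::-1]; cv2.imwrite('pics/s9.png',im2)
st=lambda x,y,z_:np.r_[R@np.array([x,y])/1000+t,z_/1000]
g=cv2.cvtColor(im,cv2.COLOR_BGR2GRAY);g2=cv2.cvtColor(im2,cv2.COLOR_BGR2GRAY)
for n,G in(('top',g),('scene',g2)):
  for x in (-58,-45,-30,0,30):
    ys=np.arange(0,-80,-4); P=proj(n,np.array([st(x,y,76) for y in ys]))
    v=cv2.remap(G,P[:,0].astype(np.float32).reshape(1,-1),P[:,1].astype(np.float32).reshape(1,-1),1)
    print(n,x,v[0].tolist())
E
```

```text
force: [1.0, 0.1, -0.6]
finger_force: 0.0
t 18.82 tcp st [  3.2 169.7] z 123.1 yaw err -0.07 F st [0.9 0.3] -0.6
top -58 [125, 125, 127, 128, 129, 126, 128, 132, 126, 47, 50, 204, 209, 209, 207, 201, 211, 210, 203, 212]
top -45 [124, 126, 125, 127, 126, 130, 61, 38, 37, 39, 54, 212, 203, 202, 203, 206, 55, 19, 77, 97]
top -30 [125, 125, 124, 124, 125, 128, 50, 36, 38, 41, 44, 79, 80, 81, 83, 53, 21, 51, 95, 123]
top 0 [120, 123, 123, 125, 123, 28, 38, 39, 37, 42, 47, 80, 80, 81, 82, 56, 21, 31, 43, 47]
top 30 [120, 119, 119, 121, 120, 32, 38, 38, 37, 40, 44, 77, 81, 81, 62, 21, 72, 47, 91, 120]
scene -58 [128, 129, 129, 128, 129, 129, 128, 128, 129, 131, 162, 183, 181, 180, 178, 178, 182, 184, 174, 177]
scene -45 [128, 129, 128, 129, 129, 129, 129, 128, 129, 152, 210, 225, 225, 226, 225, 226, 226, 227, 227, 226]
scene -30 [128, 129, 128, 128, 128, 128, 128, 128, 127, 142, 134, 106, 102, 105, 102, 103, 103, 103, 103, 105]
scene 0 [115, 124, 126, 128, 128, 129, 128, 128, 128, 118, 103, 101, 101, 103, 103, 102, 102, 101, 100, 101]
scene 30 [79, 88, 90, 90, 91, 90, 90, 90, 90, 90, 89, 89, 90, 88, 89, 89, 91, 95, 97, 89]
```

```bash
python3 - <<'E'
from w import *
st=lambda x,y,z_:np.r_[R@np.array([x,y])/1000+t,z_/1000]
for n,f in(('top','t9'),('scene','s9')):
  G=cv2.imread(f'pics/{f}.png',0)
  def prof(pts):
    P=proj(n,np.array(pts)).astype(np.float32); return cv2.remap(G,P[:,0].reshape(1,-1),P[:,1].reshape(1,-1),1)[0].tolist()
  for x in (-50,-20,0,20,50): print(n,'lead y-208..-262',x,prof([st(x,y,76) for y in range(-208,-264,-3)]))
  for x in (-20,20): print(n,'stop z50 y-225..-262',x,prof([st(x,y,50) for y in range(-225,-264,-3)]))
  for y in (-60,-100,-150,-200,-225): print(n,'left x-50..-86',y,prof([st(x,y,76) for x in range(-50,-87,-3)]))
  for y in (-150,-200,-225): print(n,'right x50..86',y,prof([st(x,y,76) for x in range(50,87,3)]))
E
```

```text
top lead y-208..-262 -50 [200, 202, 202, 200, 200, 201, 203, 217, 97, 42, 184, 222, 201, 127, 124, 125, 122, 124, 119]
top lead y-208..-262 -20 [200, 199, 199, 199, 201, 199, 199, 211, 98, 37, 187, 223, 204, 133, 116, 120, 120, 122, 121]
top lead y-208..-262 0 [198, 198, 198, 199, 199, 199, 200, 198, 111, 2, 206, 221, 223, 156, 115, 118, 121, 125, 123]
top lead y-208..-262 20 [196, 195, 197, 197, 197, 196, 199, 211, 111, 37, 167, 221, 210, 129, 107, 107, 108, 110, 113]
top lead y-208..-262 50 [193, 195, 195, 196, 195, 195, 197, 211, 95, 29, 166, 221, 207, 137, 117, 118, 120, 122, 125]
top stop z50 y-225..-262 -20 [200, 200, 199, 200, 193, 74, 46, 203, 223, 197, 123, 117, 121]
top stop z50 y-225..-262 20 [198, 197, 196, 200, 216, 84, 61, 197, 220, 209, 126, 105, 103]
top left x-50..-86 -60 [200, 201, 202, 198, 118, 127, 129, 127, 129, 130, 130, 131, 129]
top left x-50..-86 -100 [60, 210, 204, 215, 115, 50, 36, 37, 22, 128, 225, 223, 174]
top left x-50..-86 -150 [199, 201, 204, 203, 127, 36, 22, 223, 209, 197, 218, 214, 215]
top left x-50..-86 -200 [201, 202, 205, 191, 131, 40, 22, 215
[... 1211 characters left out ...]
, 225, 203, 168, 150, 145, 142, 139, 136, 133, 131, 129, 128]
scene left x-50..-86 -100 [229, 226, 206, 164, 145, 144, 145, 142, 138, 136, 133, 130, 127]
scene left x-50..-86 -150 [232, 229, 216, 176, 158, 153, 149, 146, 143, 140, 137, 133, 131]
scene left x-50..-86 -200 [234, 231, 209, 157, 160, 157, 154, 151, 147, 144, 141, 138, 135]
scene left x-50..-86 -225 [232, 232, 213, 179, 163, 160, 158, 154, 151, 148, 144, 141, 138]
scene right x50..86 -150 [223, 222, 222, 222, 222, 222, 220, 203, 158, 109, 89, 91, 105]
scene right x50..86 -200 [225, 224, 224, 224, 224, 224, 223, 210, 166, 137, 128, 128, 128]
scene right x50..86 -225 [223, 223, 221, 222, 221, 220, 220, 209, 163, 133, 127, 127, 127]
```

The carton is straight and flat but about 9 mm short: lid edges are at y -41 and -231, where home is -50 and -240. The outer knuckles probably met the head. I'll lower the tool so that they pass beneath the head's edge.

```bash
python3 -m pendant '[{"slide":[0,-0.4,0.9],"twist":0},{"slide":[0,-0.8,1.8],"twist":0},{"slide":[0,-1.4,2.2],"twist":0},{"slide":[0,-2,2.3],"twist":0},{"slide":[0,-2.6,2.34],"twist":0}]' | grep -i force;python3 w.py;  python3 -m pendant '[{"slide":[0,-0.1,0],"twist":0},{"slide":[0,-0.2,0],"twist":0},{"slide":[0,-0.3,0],"twist":0},{"slide":[0,-0.4,0],"twist":0},{"slide":[0,-0.45,0],"twist":0}]' | grep ^force; python3 w.py
```

```text
force: [0.2, -0.1, 0.3]
finger_force: 0.0
t 19.55 tcp st [ 2.2 37.1] z 3.9 yaw err -0.05 F st [ 0.2 -0.1] 0.3
force: [1.6, 26.7, 2.6]
t 20.18 tcp st [ 4.2 27.2] z 6.2 yaw err 0.46 F st [-2.8 26.6] 2.6
```

The lower tool was blocked even earlier, so it is the wrist that meets the head; upright pushing cannot finish the last 9 mm. The finger/carton friction was about 1, clearly more than the plate's. So I'll shut the fingers, press lightly on the lid behind the head and drag the carton the last bit.

```bash
python3 -m pendant '[{"slide":[0,0.6,0],"twist":0},{"slide":[0,1.2,-0.8],"twist":0},{"slide":[0,1.2,-2],"twist":0},{"slide":[0,1.2,-3.2],"twist":0},{"slide":[0,1.2,-4.4],"twist":0}]' 0 | grep -i ^force; python3 -m pendant '[{"slide":[0,0,-1],"twist":0},{"slide":[0,-0.6,-1.5],"twist":0},{"slide":[0,-1.7,-1.6],"twist":0},{"slide":[0,-2.8,-1.6],"twist":0},{"slide":[0,-3.9,-1.6],"twist":0}]'|grep ^force; python3 w.py; python3 -m pendant '[{"slide":[0.1,-0.9,0],"twist":0},{"slide":[0.1,-1.75,0],"twist":0},{"slide":[0.1,-1.75,0.3],"twist":0},{"slide":[0.1,-1.75,1],"twist":0},{"slide":[0.1,-1.75,1.8],"twist":0}]'|grep ^force; python3 w.py
```

```text
force: [0.5, 0.1, -0.2]
force: [0.1, -0.1, -0.3]
t 21.43 tcp st [   3.4 -118.6] z 305.7 yaw err 0.11 F st [ 0.1 -0.1] -0.3
force: [-0.5, -0.4, -0.8]
t 22.05 tcp st [  -0.9 -203.4] z 214.6 yaw err 0.15 F st [-0.4 -0.5] -0.8
```

```bash
python3 -m pendant '[{"slide":[0,0,0.8],"twist":0},{"slide":[0,0,1.6],"twist":0},{"slide":[0,0,2.2],"twist":0},{"slide":[0,0,2.5],"twist":0},{"slide":[0,0,2.6],"twist":0}]'|grep ^force; python3 w.py; python3 -m pendant '[{"slide":[0,0,0.06],"twist":0},{"slide":[0,0,0.12],"twist":0},{"slide":[0,0,0.18],"twist":0},{"slide":[0,0,0.22],"twist":0},{"slide":[0,0,0.22],"twist":0}]'|grep ^force; python3 w.py
```

```text
force: [0.1, 0.1, 1.3]
t 22.68 tcp st [  -1.5 -204.1] z 84.7 yaw err 0.09 F st [0.1 0.1] 1.3
force: [-4.3, 2.1, 16.1]
t 23.3 tcp st [  -1.  -205.1] z 76.1 yaw err 0.0 F st [-4.6  1.3] 16.1
```

```bash
python3 -m pendant '[{"slide":[0,-0.05,0],"twist":0},{"slide":[0,-0.1,0],"twist":0},{"slide":[0,-0.15,0],"twist":0},{"slide":[0,-0.2,0],"twist":0},{"slide":[0,-0.22,0],"twist":0}]'|grep ^force; python3 - <<'E'
from w import *
where()
im=optics.capture('scene')[:,:,::-1]; cv2.imwrite('pics/s10.png',im); im2=optics.capture('top')[:,:,::-1]
st=lambda x,y,z_:np.r_[R@np.array([x,y])/1000+t,z_/1000]
for n,I in(('top',im2),('scene',im)):
  G=cv2.cvtColor(I,cv2.COLOR_BGR2GRAY)
  for x in (-58,-52,-45):
    P=proj(n,np.array([st(x,y,76) for y in range(-30,-63,-3)])).astype(np.float32); print(n,x,cv2.remap(G,P[:,0].reshape(1,-1),P[:,1].reshape(1,-1),1)[0].tolist())
E
```

```text
force: [0.7, 10.8, 13.1]
t 23.93 tcp st [   0.6 -212.3] z 76.1 yaw err 0.18 F st [-1.1 10.7] 13.1
top -58 [37, 38, 40, 39, 39, 44, 80, 208, 229, 208, 67]
top -52 [111, 70, 39, 39, 42, 42, 66, 184, 210, 209, 217]
top -45 [112, 28, 37, 40, 40, 40, 74, 217, 212, 210, 212]
scene -58 [135, 136, 136, 135, 136, 142, 158, 159, 141, 120, 114]
scene -52 [135, 135, 135, 136, 147, 190, 222, 229, 200, 148, 115]
scene -45 [136, 135, 136, 137, 150, 194, 226, 230, 225, 200, 170]
```

The carton moved about 7 mm with the drag. I'll go on until the stop.

```bash
python3 -m pendant '[{"slide":[0,-0.03,0.02],"twist":0},{"slide":[0,-0.06,0.04],"twist":0},{"slide":[0,-0.09,0.04],"twist":0},{"slide":[0,-0.12,0.04],"twist":0},{"slide":[0,-0.14,0.04],"twist":0}]'|grep ^force; cat > rear.py <<'E'
from w import *
im=optics.capture('scene')[:,:,::-1]; im2=optics.capture('top')[:,:,::-1]
st=lambda x,y,z_:np.r_[R@np.array([x,y])/1000+t,z_/1000]
for n,I in(('top',im2),('scene',im)):
  G=cv2.cvtColor(I,cv2.COLOR_BGR2GRAY)
  for x in (-58,-45):
    P=proj(n,np.array([st(x,y,76) for y in range(-30,-63,-3)])).astype(np.float32); print(n,x,cv2.remap(G,P[:,0].reshape(1,-1),P[:,1].reshape(1,-1),1)[0].tolist())
E
python3 w.py; python3 rear.py;python3 -m pendant '[{"slide":[0,-0.03,0],"twist":0},{"slide":[0,-0.06,0],"twist":0},{"slide":[0,-0.09,0],"twist":0},{"slide":[0,-0.12,0],"twist":0},{"slide":[0,-0.14,0],"twist":0}]'|grep ^force; python3 w.py; python3 rear.py
```

```text
force: [-5.3, 29.7, 37.9]
t 24.65 tcp st [   0.7 -212.9] z 75.9 yaw err 0.41 F st [-10.2  28.4] 37.9
top -58 [28, 36, 40, 40, 40, 44, 73, 195, 228, 213, 172]
top -45 [126, 49, 37, 41, 40, 40, 74, 214, 213, 211, 212]
scene -58 [135, 136, 135, 135, 136, 142, 158, 162, 161, 135, 115]
scene -45 [136, 135, 135, 137, 152, 200, 230, 232, 232, 228, 198]
force: [1.3, 21.8, 29.3]
t 25.38 tcp st [   2.9 -221.6] z 76.0 yaw err 0.4 F st [-2.3 21.8] 29.3
top -58 [140, 71, 35, 40, 42, 45, 70, 193, 227, 210, 188]
top -45 [124, 46, 36, 38, 40, 39, 73, 214, 213, 210, 212]
scene -58 [135, 135, 135, 135, 136, 142, 158, 160, 164, 173, 157]
scene -45 [135, 135, 135, 137, 152, 200, 230, 232, 232, 232, 230]
```

The carton is home: its rear edge is at y about -49.5, and it held still at 28 N while the finger slipped. Now the knob.

```bash
python3 -m pendant '[{"slide":[0,0,-0.5],"twist":0},{"slide":[0,0,-1.5],"twist":0},{"slide":[0,0,-2.6],"twist":0},{"slide":[0,0,-3.7],"twist":0},{"slide":[0,0,-4.4],"twist":0}]' | grep ^force; python3 w.py; python3 rear.py; python3 -m pendant '[{"slide":[0.1,1,0],"twist":0},{"slide":[0.2,2,0],"twist":0},{"slide":[0.2,2.7,0],"twist":0},{"slide":[0.2,2.7,0],"twist":0},{"slide":[0.2,2.7,0],"twist":0}]' | grep ^force; python3 w.py
```

```text
force: [0.0, 0.2, 0.8]
t 26.1 tcp st [  -0.7 -230.3] z 295.6 yaw err 0.0 F st [-0.   0.2] 0.8
top -58 [31, 37, 40, 37, 38, 39, 63, 114, 78, 81, 76]
top -45 [108, 28, 38, 38, 37, 37, 76, 228, 197, 91, 81]
scene -58 [136, 136, 136, 136, 136, 136, 125, 113, 113, 113, 113]
scene -45 [136, 136, 137, 138, 151, 191, 205, 154, 118, 112, 110]
force: [-0.9, -0.5, -0.6]
t 26.82 tcp st [-11.8 -95.9] z 291.8 yaw err -0.02 F st [-0.8 -0.6] -0.6
```

```bash
python3 -m pendant '[{"slide":[0,0.12,0.3],"twist":0},{"slide":[0,0.12,0.6],"twist":0},{"slide":[0,0.12,0.75],"twist":0},{"slide":[0,0.12,0.85],"twist":0},{"slide":[0,0.12,0.95],"twist":0}]' | grep ^force; python3 w.py; python3 -m pendant '[{"slide":[0,0,0.06],"twist":0},{"slide":[0,0,0.12],"twist":0},{"slide":[0,0,0.16],"twist":0},{"slide":[0,0,0.18],"twist":0},{"slide":[0,0,0.18],"twist":0}]' | grep ^force; python3 w.py
```

```text
force: [-5.1, 1.2, 6.1]
t 27.45 tcp st [-12.2 -89.4] z 244.8 yaw err -0.01 F st [-5.2  0.4] 6.1
force: [-7.9, 1.3, 12.8]
t 28.07 tcp st [-12.1 -89.4] z 236.9 yaw err -0.02 F st [-8.  0.] 12.8
```

```bash
python3 -m pendant '[{"slide":[0,0,0.03],"twist":0},{"slide":[0,0,0.06],"twist":0},{"slide":[0,0,0.09],"twist":0},{"slide":[0,0,0.11],"twist":0},{"slide":[0,0,0.11],"twist":0}]' | grep ^force; python3 w.py
```

```text
force: [-11.0, 1.5, 20.8]
t 28.7 tcp st [-12.1 -89.4] z 232.6 yaw err -0.02 F st [-11.1  -0.4] 20.8
```

```bash
python3 -m pendant '[{"slide":[0,0,0.02],"twist":0},{"slide":[0,0,0.04],"twist":0},{"slide":[0,0,0.05],"twist":0},{"slide":[0,0,0.05],"twist":0},{"slide":[0,0,0.05],"twist":0}]' | grep ^force; python3 w.py
```

```text
force: [-19.2, 3.3, 38.0]
t 29.32 tcp st [-12.  -89.4] z 232.4 yaw err -0.04 F st [-19.4   0. ] 38.0
```

Force jumped with no further travel at z 232.4, so the knob is on its hard stop. I'll release it and withdraw.

```bash
python3 -m pendant '[{"slide":[0,0,-0.2],"twist":0},{"slide":[0,0,-0.4],"twist":0},{"slide":[0,0,-0.7],"twist":0},{"slide":[0,0,-1],"twist":0},{"slide":[0,0,-1.4],"twist":0}]' | grep ^force; python3 -m pendant '[{"slide":[0,1,-0.2],"twist":0},{"slide":[0,2,-0.2],"twist":0},{"slide":[0,3,-0.2],"twist":0},{"slide":[0,4,-0.2],"twist":0},{"slide":[0,5,-0.2],"twist":0}]' | grep ^force; python3 - <<'E'
from w import *
where()
im=optics.capture('top')[:,:,::-1]; im2=optics.capture('scene')[:,:,::-1]; cv2.imwrite('pics/t11.png',im); cv2.imwrite('pics/s11.png',im2)
st=lambda x,y,z_:np.r_[R@np.array([x,y])/1000+t,z_/1000]
for n,I,f in(('top',im,'top0'),('scene',im2,'scene0')):
  G=cv2.cvtColor(I,cv2.COLOR_BGR2GRAY)
  def prof(p): P=proj(n,np.array(p)).astype(np.float32); return cv2.remap(G,P[:,0].reshape(1,-1),P[:,1].reshape(1,-1),1)[0].tolist()
  for x in (-58,-45): print(n,x,prof([st(x,y,76) for y in range(-30,-63,-3)]))
  for x in (-40,40): print(n,'lead',x,prof([st(x,y,76) for y in range(-222,-252,-3)]))
# knob back up: compare knob blob to start
for f in('top0','t11','scene0','s11'):
  g=cv2.imread(f'pics/{f}.png',0); n='top' if f[0]=='t' else 'scene'; p=proj(n,st(-12,-90,240))[0].astype(int)
  w=(g[p[1]-25:p[1]+25,p[0]-25:p[0]+25]<45); w=np.argwhere(w); print(f,len(w),w.mean(0))
# bystanders: diffs outside the station
for a,b in(('top0','t11'),('scene0','s11')):
  d=cv2.absdiff(cv2.imread(f'pics/{a}.png',0),cv2.imread(f'pics/{b}.png',0))
  n='top' if a[0]=='t' else 'scene'
  k,l,s,c=cv2.connectedComponentsWithStats((d>40).astype(np.uint8)); print(a,[r.tolist() for r in s[1:] if r[4]>40])
E
```

```text
force: [0.4, 0.1, 0.2]
force: [0.4, -0.4, -0.1]
t 30.57 tcp st [-11.4 162.7] z 308.4 yaw err 0.01 F st [ 0.4 -0.3] -0.1
top -58 [125, 126, 132, 124, 49, 44, 72, 201, 202, 199, 178]
top -45 [105, 24, 38, 37, 38, 36, 76, 217, 201, 200, 200]
top lead -40 [197, 195, 196, 197, 198, 197, 210, 217, 166, 114]
top lead 40 [191, 193, 192, 194, 193, 194, 207, 212, 169, 119]
scene -58 [128, 128, 128, 127, 128, 135, 153, 160, 165, 170, 168]
scene -45 [128, 128, 128, 129, 141, 184, 219, 224, 225, 225, 225]
scene lead -40 [234, 234, 234, 233, 214, 164, 152, 146, 140, 135]
scene lead 40 [226, 226, 227, 226, 210, 160, 140, 134, 129, 140]
top0 829 [23.88419783 19.92762364]
t11 836 [24.17105263 20.01076555]
scene0 580 [21.23448276 21.10172414]
s11 488 [18.93032787 20.72745902]
top0 [[257, 196, 92, 102, 5591], [400, 252, 7, 26, 58], [388, 258, 97, 63, 2396], [342, 291, 23, 33, 338], [280, 294, 11, 10, 74], [54, 302, 230, 99, 8449], [288, 312, 38, 90, 804], [326, 324, 70, 78, 925], [0, 374, 82, 64, 2192], [0, 401, 56, 79, 1361], [320, 402, 104, 78, 5046], [290, 437, 31, 40, 779]]
scene0 [[91, 0, 24, 10, 58], [153, 0, 42, 19, 220], [152, 0, 162, 171, 8871], [25, 7, 205, 379, 18600], [55, 10, 50, 8, 77], [152, 51, 25, 16, 229], [152, 66, 41, 32, 419], [270, 83, 36, 15, 260], [266, 92, 47, 106, 2912], [161, 99, 18, 6, 45], [52, 126, 10, 18, 113], [141, 126, 18, 64, 317], [120, 150, 25, 12, 158], [120, 168, 19, 10, 137], [207, 179, 13, 10, 52], [148, 208, 20, 24, 252], [173, 237, 10, 47, 128], [154, 247, 29, 55, 335], [257, 249, 87, 84, 3131], [146, 276, 40, 85, 1069], [312, 278, 25, 17, 41], [344, 310, 99, 55, 2528], [188, 316, 99, 76, 3384], [141, 341, 12, 21, 127], [183, 344, 15, 30, 72], [172, 378, 7, 20, 68], [216, 388, 7, 19, 56], [172, 393, 38, 26, 356], [135, 397, 36, 25, 419], [216, 411, 20, 39, 280]]
```

```bash
python3 -c "
from plant import job_done
print(job_done())"
```

```text
the job is handed in; nothing more can be done
None
```

I handed the job in after about 31 s: the carton is turned and measures home within about 1–2 mm, and the knob was pressed to its hard stop and sprang back. Three things to know: the last 9 mm was done by dragging on the lid because the wrist met the press head, an early push peaked near 110 N at the wrist, and I didn't look at the print itself.

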